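# Index the gauging table and post the reject shaft

## Robot

A 7-joint arm with a two-finger parallel gripper is mounted at the origin on the work surface. World frame = base frame: x ahead of the robot, y to its left, z up, the work surface at z = 0. Lengths are in m, angles in rad, forces in N, time in s.
With the tool pointing down it reaches from about 0.4 to 0.875 m from the base axis. Payload 19.3 kg.
Tool frame: the origin (TCP) lies on the centre line of the jaws, within the pads' length; the fingertips stand manip.tip_reach ahead of it and the grasp point (between the pads) lies 6 mm ahead of it (manip.tip_reach is the distance from the TCP to the fingertips, in m); z points along the fingers, y is the line along which they close (so a half turn about z gives the same grasp; the last joint's range is limited). The gripper opens to 85 mm and grips with 20 to 120 N. Pads are 22 mm wide; open, the fingers measure 114 mm over their backs; the gripper's body (76 mm by 85 mm) begins 54 mm behind the grasp point. The pads swing forward as they close: fully open they stand 13 mm farther back than shut.
Start: joints at [1.122, 0.521, -0.036, 1.599, 0.021, 1.021, -0.113], TCP at [0.231, -0.581, 0.256] pointing down, gripper open.
Joint ranges: [-2.91, 2.91], [-0.3, 2.13], [-1.5, 1.42], [0.17, 2.43], [-1.26, 4.41], [0.16, 1.93], [-2.52, 2.52]. Speed limits (rad/s): [1.89, 1.89, 2.39, 2.39, 3.01, 3.01, 3.01].

## Interface

Orientations are given as a unit quaternion [x, y, z, w].
In Python, from plant import manip, cams, models gives the robot as it stands. The module is installed in compiled form; this text tells all that it offers.
- The arm moves only by the tool apply_moves, never from a script. Its argument "rows" is a list of rows, each an object of numbers: "dx", "dy", "dz": the shift along the tool's x, y, z in m; "ax", "ay", "az": the turn, a rotation vector about the tool's x, y, z in rad; "hand": the closure, from 0 (fully open) to 1 (shut). In form: [{"dx": .., "dy": .., "dz": .., "ax": .., "ay": .., "az": .., "hand": ..}, ...]. A call has 1 to 12 rows; each row shifts and turns the commanded pose from where the row before left it, along the tool's axes as they then stand; what a row does not reach is not made up. A row lasts 1/12 s, in which the tool goes at most 41.7 mm and 7.16 degrees, less where a joint would pass 70% of its speed; a pose out of reach is approached as far as the arm can. A call is refused whole if a number of a shift passes 0.0417 or a number of a turn 0.125, either way. A call with a gripper value outside its range is refused whole. The fingers move at their own pace and stop on an object; "grip_force" is the grip in N (left out, the last holds). Time passes only in rows, so rows that do not move let the fingers close. It gives the time, the measured TCP pose, the force, the opening and the grip force at its end, in the units of the state.
- manip.get_obs(): the state, without advancing time (a new reading comes with each control period).
- cams.camera(name): name is "side" or "top" or "wrist"; returns the picture (400x640x3 uint8, red, green, blue); there is no depth.
- cams.camera_info(name): a dict with "camera_matrix" (3x3 intrinsics, pixels), "xyz" and "orientation" of the camera in the world. Camera axes: x right, y up, looking along -z (the intrinsics and any distortion apply to the point x, -y, -z); pixel columns grow to the right and rows downward; lengths in m; the calibration is good to about 2 mm. A picture is of the moment at which its call begins: read the wrist's pose just before it. camera_info takes no time and is no camera call; for the wrist camera it gives the pose at the moment of the call.
- manip.close_job(): hands the job in; it is judged then, once.
Trained networks look in the newest picture that a camera, given by its name, has taken for a name from the list of things; names that differ only in an ending like _2 or _b are one class to them, and where a whole thing is asked for, a point or a joint stands for the part that bears it (a point fixed in the world has none). Each returns a list of dicts, best first, with "score" (0 to 1); they miss things now and then, are a little off and sometimes report something else, mostly with a low value. They report only what shows in the picture. A call takes as long as a camera call.
- models.spot_in(camera, target): "point" ([x, y, z] in m, in world coordinates, good to about 4 mm: the middle of the surface that is visible of it).
The state is a dict: "time": time; "joints": joint angles; "joint_vel": joint speeds; "joint_torque": joint torques, N m; "eef_pos": TCP position; "ee_rot": TCP orientation; "ft_force": force on the tool from outside, world axes, zero at the start; "wrist_torque": the same for the moment, N m; "opening": finger opening in m; "finger_force": force on a finger pad.
Only numpy, scipy, OpenCV 4.12 (cv2) and the standard library are available. Lean on these libraries where they do the work, as an engineer would, in place of code of your own. Each camera call takes 0.05 s, during which the arm holds its last target. There are 200 camera calls.

## Task

The shaft under the dial gauge has measured out of tolerance. Crank the handwheel of the indexing table two full turns anticlockwise (seen from above) so that the next shaft comes under the gauge and the reject comes round to the robot's side; lift the reject out of its cradle, lay it lengthways on the two feed rails of the grey reject box and let go of it, then push it by its tail end through the sprung flap until it drops inside and the flap snaps shut behind it. Leave the table indexed, do not knock the gauge, and leave the other two shafts in their cradles and the tools lying about where they are.

Things in the scene. Friction and masses are not known exactly. Their poses are not given: they have to be found in the camera images.
- indexer: Green cast gear case of the hand-cranked indexing table, fixed to the bench. Origin on the bench under the centre of the platter; its z is the platter's axis. The handwheel stands at its -y side (the robot's right), the gauge column beyond the platter at 60 deg from its +x towards +y. The round part is 250 mm across, the platter's top is at z = 65 mm.
- platter (a joint): Turn (rad) of the steel platter (250 mm across) about the vertical axis, 0 at the start, positive anticlockwise seen from above. Geared 6:1 to the handwheel, the same way round: two turns of the handwheel turn it one third of a turn (2.094 rad).
- crank (a joint): Turn (rad) of the handwheel about its vertical axis, 0 at the start, positive anticlockwise seen from above; two full turns = 12.566. It turns with light friction (about 2 N at the handle) and stays where it is left.
- crank_axis (a point): Point on the handwheel's axis at the height of point crank_handle (141 mm above the bench). The rim is 104 mm across, its top at 93 mm above the bench.
- crank_handle (a point): Where to hold the handwheel's upright black revolving handle: 22 mm across, 70 mm tall (99 to 169 mm over the bench), 45 mm from the wheel's axis; this point is on its axis, 28 mm below its top. It spins freely on its own pin, so a hand can go round without turning. At the start it is on the indexer's -y side of the wheel, away from the platter.
- shaft_a: The reject: plain steel shaft, 140 mm long and 30 mm in diameter, two shallow grooves near the ends, about 0.6 kg. Origin at its middle, its x along the shaft (both ends alike). At the start it lies under the gauge.
- shaft_b: A second shaft of the same form, the next to be gauged; lies in the cradle that comes under the gauge after the two turns. Origin at its middle, x along it.
- shaft_c: The third shaft of the same form, at the start in the cradle on the robot's side. Origin at its middle, x along it.
- cradle_a (a point): Middle of shaft_a's cradle at shaft-axis height (97 mm over the bench, 32 over the platter), 85 mm from the platter's axis; turns with it. The shaft lies across the radius in two V-blocks (22 mm long, 46 wide, tops 3 mm under its axis) centred 34 mm either side: only its middle 46 mm can be gripped, from above. After two turns it is at the indexer's -x side, clear of the gauge.
- cradle_b (a point): The same point of the cradle of shaft_b.
- cradle_c (a point): The same point of the cradle of shaft_c.
- gauge: Dial test indicator on an arm from an 18 mm column (240 mm tall) beside the platter; delicate. Fixed on the indexer; origin as the indexer's. The indicator hangs over the cradle at 60 deg, 85 mm from the platter's axis; its column stands at 170 mm.
- reject_box: Grey sheet-steel lock box, fixed to the bench, 220 mm (x) by 170 mm (y) by 230 mm high, with a clear window in its lid; origin under its middle, x is the direction in which shafts are pushed in. Its front (-x) face has the slot with the flap. Inside, a 45 deg deflector plate slopes from 37 mm below the sill down to the floor, away from the flap.
- rails (a point): Where to lay the shaft's middle: 78 mm before the box's face, at the axis height of a shaft resting on the rails (178 mm over the bench); x along the rails to the flap. Rails: two 8 mm round bars, 16 mm apart, 150 mm long, ending at the face; 24 mm wide over all (narrower than the shaft), tops 13 mm below the shaft's axis, sides free. The shaft's nose is then 8 mm from the face.
- slot (a point): Centre of the slot in the box's face, at shaft-axis height; x points into the box. Slot 52 mm wide, 16 mm below to 38 mm above this point; the lid's top is 52 mm above it, so a hand holding the shaft's tail from above can come up to the face, its body over the lid, but not through. Rails and sill end at the face: a shaft let go with its middle well past it tips and drops in.
- flap (a joint): Opening (rad) of the steel flap that closes the slot from inside: 0 shut, hinged along the slot's top, opens only inwards to 1.45; a light spring (0.4 N at its edge to begin, 1.5 N wide open) shuts it.
- micrometer: Outside micrometer lying on the bench, 115 mm long; bystander.
- v_block: Dark steel V-block, 60 mm; bystander.
- wrench: Open-ended wrench lying on the bench; bystander.
- brush: Swarf brush lying on the bench; bystander.
- caliper: Vernier caliper lying on the bench, 190 mm; bystander.
- oil_bottle: Amber bottle of cutting oil, 170 mm tall; bystander.
- collar: Dark steel collar, 64 mm across, 22 mm high; bystander.

How it is judged:
On the way, in this order (a step that is already met when the one before it is completed fails the run):
1. the handwheel has been cranked two full turns anticlockwise (within 20 degrees of them), the reject shaft still in its cradle (value of joint crank between 12.217 and 12.915 rad and distance between shaft_a and cradle_a below 0.015 m), for 0.3 s.
2. the reject shaft lies lengthways on the feed rails in front of the flap, let go and at rest (y of shaft_a in the frame of slot between -0.01 and 0.01 m and z of shaft_a in the frame of slot between -0.006 and 0.006 m and x of shaft_a in the frame of slot between -0.14 and -0.055 m and angle between the x axis of shaft_a and the x axis of slot, either way round below 0.12 rad and contact force between the fingers and shaft_a below 0.2 N and linear speed of shaft_a below 0.02 m/s), for 0.2 s.
3. the shaft has been pushed through the flap, which it holds open (value of joint flap above 0.5 rad and x of shaft_a in the frame of slot above 0 m).
At the end, for the whole second after the job is handed in: The reject shaft lies inside the reject box (its middle lower than 110 mm above the bench) at rest, the flap is shut (under 0.08 rad), the handwheel stands two full turns on (within 20 degrees), and the other two shafts lie in their cradles (within 15 mm) (x of shaft_a in the frame of reject_box between -0.105 and 0.11 m and y of shaft_a in the frame of reject_box between -0.085 and 0.085 m and z of shaft_a in the frame of reject_box below 0.11 m and linear speed of shaft_a below 0.03 m/s and value of joint flap below 0.08 rad and value of joint crank between 12.217 and 12.915 rad and distance between shaft_b and cradle_b below 0.015 m and distance between shaft_c and cradle_c below 0.015 m); the robot touches nothing.
It fails at once if the dial gauge is knocked (over 3 N) (contact force between anything else and gauge above 3 N).
It fails at once if one of the other shafts is taken or knocked out of its cradle (over 20 mm) (distance between shaft_b and cradle_b above 0.02 m or distance between shaft_c and cradle_c above 0.02 m).
It fails at once if a tool or bystander is shifted by more than 40 mm (distance of any of micrometer, v_block, wrench, brush, caliper, oil_bottle, collar from where it was at the start of the episode above 0.04 m).
It also fails if it takes over 72 s, if anything falls off the work surface, if the arm or the gripper's body presses on something with over 40 N, if the wrist force passes 120 N, or if a joint passes its speed limit or range.

## Working session

There is one attempt and no reset: what is moved stays moved. The work goes in short steps, Python scripts to look and compute and a tool call to move; the robot and the scene stay as the last step left them, time stands still between calls to the robot, and variables do not carry over. Pictures are saved under pics/ and viewed, at most 10 in all, crops included, and the job is handed in when it is done.

Besides the shell and the picture viewer there is one more tool, called after "Call:" as name([rows], argument=value, ...), one row to a line, values as JSON. apply_moves: Moves the arm, as the interface text tells. Its arguments: {"type":"object","properties":{"rows":{"type":"array","items":{"type":"object","properties":{"dx":{"type":"number"},"dy":{"type":"number"},"dz":{"type":"number"},"ax":{"type":"number"},"ay":{"type":"number"},"az":{"type":"number"},"hand":{"type":"number"}}}},"grip_force":{"type":"number"}},"required":["rows"]}

```bash
mkdir -p pics; python3 - <<'E'
from plant import manip,cams,models
import cv2,numpy as np
o=manip.get_obs();print({k:np.round(v,3).tolist() for k,v in o.items()}, manip.tip_reach)
for c in ["top","side"]:
    im=cams.camera(c);cv2.imwrite(f"pics/{c}0.png",im[:,:,::-1])
    i=cams.camera_info(c);print(c,np.round(i["camera_matrix"],1).tolist(),np.round(i["xyz"],3),np.round(i["orientation"],4), [k for k in i])
    for t in ["indexer","crank_handle","shaft_a","gauge","reject_box","oil_bottle"]:
        print(t,[(np.round(d["point"],3).tolist(),round(d["score"],2)) for d in models.spot_in(c,t)][:4])
E
```

```text
{'time': 0.0, 'joints': [1.122, 0.522, -0.036, 1.6, 0.021, 1.021, -0.113], 'joint_vel': [0.001, 0.001, -0.001, 0.001, -0.0, 0.001, 0.0], 'joint_torque': [0.0, -92.711, 1.98, -36.993, 0.018, 0.008, -0.0], 'eef_pos': [0.231, -0.58, 0.256], 'ee_rot': [0.982, 0.188, -0.0, -0.001], 'ft_force': [0.344, -0.221, -0.662], 'wrist_torque': [0.008, -0.036, -0.015], 'finger_force': 0.0, 'opening': 0.086} 0.025
top [[369.4, 0.0, 318.6], [0.0, 369.4, 206.4], [0.0, 0.0, 1.0]] [0.277 0.013 1.215] [ 0.0873 -0.0865 -0.6894  0.7139] ['camera_matrix', 'xyz', 'orientation']
indexer [([0.552, 0.244, 0.065], 0.79), ([0.414, 0.509, 0.109], 0.56)]
crank_handle [([0.665, -0.272, 0.234], 0.39)]
shaft_a [([0.592, 0.194, 0.109], 0.81), ([0.568, 0.339, 0.105], 0.62), ([0.453, 0.248, 0.111], 0.61), ([0.661, -0.272, 0.232], 0.21)]
gauge [([0.586, 0.415, 0.196], 0.62)]
reject_box [([0.658, -0.275, 0.231], 0.6), ([0.569, 0.338, 0.106], 0.35)]
oil_bottle [([0.413, 0.512, 0.108], 0.93), ([0.57, 0.337, 0.107], 0.59)]
side [[502.7, 0.0, 315.5], [0.0, 502.7, 192.2], [0.0, 0.0, 1.0]] [ 0.014 -1.136  1.342] [ 0.3905 -0.0845 -0.1807  0.8988] ['camera_matrix', 'xyz', 'orientation']
indexer [([0.546, 0.182, 0.063], 0.74)]
crank_handle [([0.576, 0.028, 0.141], 0.62)]
shaft_a [([0.591, 0.181, 0.11], 0.72), ([0.569, 0.335, 0.102], 0.71), ([0.456, 0.236, 0.11], 0.67)]
gauge [([0.586, 0.4, 0.193], 0.57), ([0.567, 0.335, 0.103], 0.42)]
reject_box [([0.665, -0.337, 0.193], 0.56)]
oil_bottle [([0.416, 0.505, 0.083], 0.95), ([0.575, 0.062, 0.091], 0.21)]
```

View pics/top0.png

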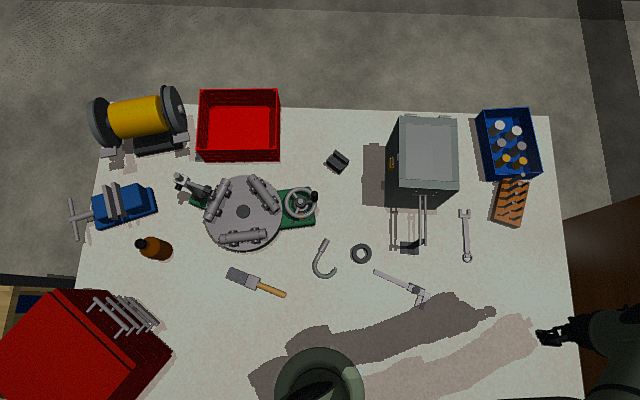

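View pics/side0.png

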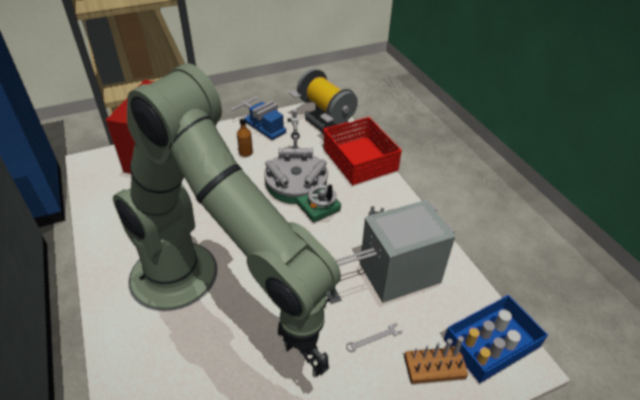

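The top picture shows the platter at about (243,211), the handwheel near (300,203) with its handle at (314,196), the box lid around (427,150) and the rails near x≈423, y 195–245. Next I'll enlarge these areas.

```bash
cat > h.py <<'E'
import numpy as np,cv2
from scipy.spatial.transform import Rotation as R
from plant import manip,cams,models
def ray(c,u,v,z,info=None):
    i=info or cams.camera_info(c);K=np.array(i["camera_matrix"])
    d=np.linalg.inv(K)@[u,v,1];d=R.from_quat(i["orientation"]).apply([d[0],-d[1],-d[2]])
    p=np.array(i["xyz"]);return p+d*(z-p[2])/d[2]
def proj(c,P,info=None):
    i=info or cams.camera_info(c);K=np.array(i["camera_matrix"])
    q=R.from_quat(i["orientation"]).inv().apply(np.array(P)-i["xyz"]);q=K@[q[0],-q[1],-q[2]];return q[:2]/q[2]
E
python3 - <<'E'
import cv2
from h import *
im=cv2.imread("pics/top0.png")
a=cv2.resize(im[160:260,170:330],None,fx=5,fy=5,interpolation=cv2.INTER_CUBIC)
b=cv2.resize(im[100:260,380:470],None,fx=3.75,fy=3.75,interpolation=cv2.INTER_CUBIC)
cv2.imwrite("pics/a.png",a);cv2.imwrite("pics/b.png",b)
print(ray("top",243,211,.065),ray("top",314,196,.169),ray("top",300,204,.093))
E
```

```text
[0.54286956 0.26103174 0.065     ] [0.57144933 0.03390019 0.169     ] [0.56521346 0.07830147 0.093     ]
```

View pics/a.png

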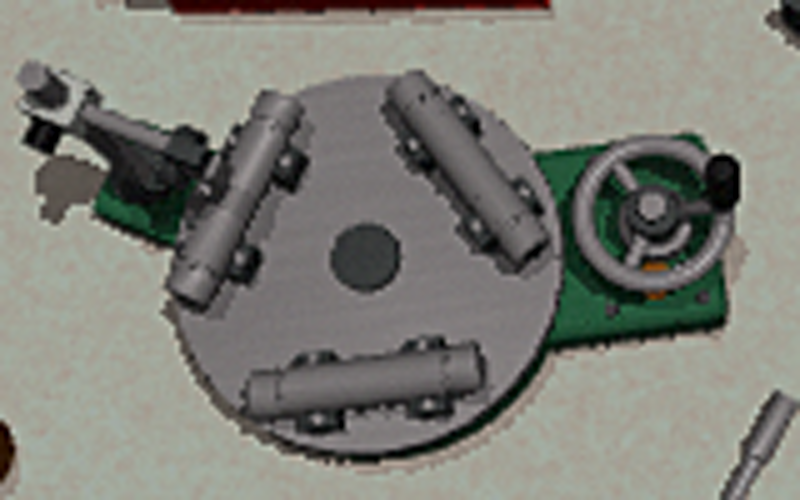

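View pics/b.png

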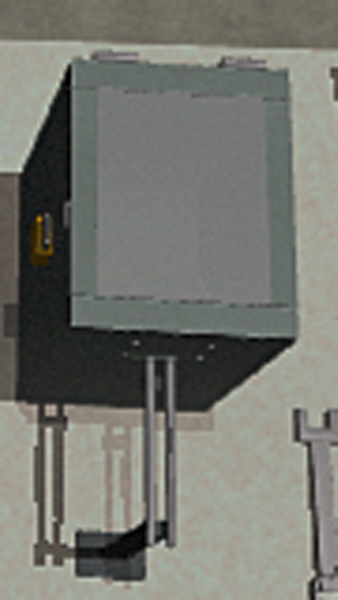

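The first crop shows the hub at (366,257), the wheel rim centre at (656,214) and the handle top at (722,166). The second shows the lid corners at (72,326), (296,337), (74,60) and (288,68), and the rails' centre line from (161,357) to (161,545).

```bash
python3 - <<'E'
from h import *
A=lambda x,y:(169.6+x/5,159.6+y/5)
B=lambda x,y:(379.63+x/3.75,99.63+y/3.75)
np.set_printoptions(precision=4,suppress=True)
for n,p,z in [("hub",(366,257),.067),("plat L",(170,263),.065),("plat R",(562,263),.065),("platc",(366,263),.065),("wheel",(656,214),.088),("wheelL",(574,214),.088),("wheelR",(738,214),.088),("htop",(722,166),.169),("hbot",(718,203),.1),
 ("sC L",(246,393),.1),("sC R",(486,366),.1),("sA1",(283,105),.11),("sA2",(190,290),.11),("sB1",(408,85),.11),("sB2",(532,250),.11)]:
    print(n,ray("top",*A(*p),z))
for n,p,z in [("FL",(72,326),.23),("FR",(296,337),.23),("BL",(74,60),.23),("BR",(288,68),.23),("r0",(161,357),.165),("r1",(161,546),.165)]:
    print(n,ray("top",*B(*p),z))
E
```

```text
hub [0.5424 0.2612 0.067 ]
plat L [0.5345 0.3864 0.065 ]
plat R [0.5433 0.1362 0.065 ]
platc [0.5389 0.2613 0.065 ]
wheel [0.5718 0.0763 0.088 ]
wheelL [0.57  0.128 0.088]
wheelR [0.5736 0.0246 0.088 ]
htop [0.5812 0.0343 0.169 ]
hbot [0.5771 0.0372 0.1   ]
sC L [0.4473 0.3199 0.1   ]
sC R [0.469  0.1751 0.1   ]
sA1 [0.6285 0.3123 0.11  ]
sA2 [0.508  0.3578 0.11  ]
sB1 [0.6444 0.235  0.11  ]
sB2 [0.5405 0.1503 0.11  ]
FL [ 0.59   -0.2028  0.23  ]
FR [ 0.5873 -0.369   0.23  ]
BL [ 0.8078 -0.2084  0.23  ]
BR [ 0.807  -0.3755  0.23  ]
r0 [ 0.5875 -0.2868  0.165 ]
r1 [ 0.4375 -0.2817  0.165 ]
```

Call:
apply_moves([
  {"dz": -0.008, "az": -0.1192, "hand": 0},
  {"dz": -0.008, "az": -0.1192, "hand": 0},
  {"dz": -0.008, "az": -0.1192, "hand": 0},
  {"dz": -0.008, "az": -0.1192, "hand": 0},
  {"dz": -0.008, "az": -0.1192, "hand": 0},
  {"dz": -0.008, "az": -0.1192, "hand": 0},
  {"dz": -0.008, "az": -0.1192, "hand": 0},
  {"dz": -0.008, "az": -0.1192, "hand": 0},
  {"az": -0.1192, "hand": 0},
  {"az": -0.1192, "hand": 0},
  {"hand": 0},
])

```text
invalid input at $.rows[0]: expected keys dx, dy, dz, ax, ay, az, hand
```

Call:
apply_moves([
  {"dx": 0, "dy": 0, "dz": -0.008, "ax": 0, "ay": 0, "az": -0.1192, "hand": 0},
  {"dx": 0, "dy": 0, "dz": -0.008, "ax": 0, "ay": 0, "az": -0.1192, "hand": 0},
  {"dx": 0, "dy": 0, "dz": -0.008, "ax": 0, "ay": 0, "az": -0.1192, "hand": 0},
  {"dx": 0, "dy": 0, "dz": -0.008, "ax": 0, "ay": 0, "az": -0.1192, "hand": 0},
  {"dx": 0, "dy": 0, "dz": -0.008, "ax": 0, "ay": 0, "az": -0.1192, "hand": 0},
  {"dx": 0, "dy": 0, "dz": -0.008, "ax": 0, "ay": 0, "az": -0.1192, "hand": 0},
  {"dx": 0, "dy": 0, "dz": -0.008, "ax": 0, "ay": 0, "az": -0.1192, "hand": 0},
  {"dx": 0, "dy": 0, "dz": -0.008, "ax": 0, "ay": 0, "az": -0.1192, "hand": 0},
  {"dx": 0, "dy": 0, "dz": 0, "ax": 0, "ay": 0, "az": -0.1192, "hand": 0},
  {"dx": 0, "dy": 0, "dz": 0, "ax": 0, "ay": 0, "az": -0.1192, "hand": 0},
  {"dx": 0, "dy": 0, "dz": 0, "ax": 0, "ay": 0, "az": 0, "hand": 0},
], grip_force=30)

```text
time: 1.62
eef_pos: [0.231, -0.5808, 0.3204]
ee_rot: [0.705, 0.709, 0.0, 0.0]
ft_force: [-0.4, 0.6, 0.2]
opening: 0.0852
finger_force: 0.0
```

Call:
apply_moves([
  {"dx": 0.0307, "dy": 0.0174, "dz": 0, "ax": 0, "ay": 0, "az": 0, "hand": 0},
  {"dx": 0.0307, "dy": 0.0174, "dz": 0, "ax": 0, "ay": 0, "az": 0, "hand": 0},
  {"dx": 0.0307, "dy": 0.0174, "dz": 0, "ax": 0, "ay": 0, "az": 0, "hand": 0},
  {"dx": 0.0307, "dy": 0.0174, "dz": 0, "ax": 0, "ay": 0, "az": 0, "hand": 0},
  {"dx": 0.0307, "dy": 0.0174, "dz": 0, "ax": 0, "ay": 0, "az": 0, "hand": 0},
  {"dx": 0.0307, "dy": 0.0174, "dz": 0, "ax": 0, "ay": 0, "az": 0, "hand": 0},
  {"dx": 0.0307, "dy": 0.0174, "dz": 0, "ax": 0, "ay": 0, "az": 0, "hand": 0},
  {"dx": 0.0307, "dy": 0.0174, "dz": 0, "ax": 0, "ay": 0, "az": 0, "hand": 0},
  {"dx": 0.0307, "dy": 0.0174, "dz": 0, "ax": 0, "ay": 0, "az": 0, "hand": 0},
  {"dx": 0.0307, "dy": 0.0174, "dz": 0, "ax": 0, "ay": 0, "az": 0, "hand": 0},
])

```text
time: 2.45
eef_pos: [0.4056, -0.2722, 0.3204]
ee_rot: [0.709, 0.705, 0.0, 0.0]
ft_force: [0.7, -1.1, -0.1]
opening: 0.0856
finger_force: 0.0
```

Call:
apply_moves([
  {"dx": 0.0307, "dy": 0.0174, "dz": 0, "ax": 0, "ay": 0, "az": 0, "hand": 0},
  {"dx": 0.0307, "dy": 0.0174, "dz": 0, "ax": 0, "ay": 0, "az": 0, "hand": 0},
  {"dx": 0.0307, "dy": 0.0174, "dz": 0, "ax": 0, "ay": 0, "az": 0, "hand": 0},
  {"dx": 0.0307, "dy": 0.0174, "dz": 0, "ax": 0, "ay": 0, "az": 0, "hand": 0},
  {"dx": 0.0307, "dy": 0.0174, "dz": 0, "ax": 0, "ay": 0, "az": 0, "hand": 0},
  {"dx": 0.0307, "dy": 0.0174, "dz": 0, "ax": 0, "ay": 0, "az": 0, "hand": 0},
  {"dx": 0.0307, "dy": 0.0174, "dz": 0, "ax": 0, "ay": 0, "az": 0, "hand": 0},
  {"dx": 0.0307, "dy": 0.0174, "dz": 0, "ax": 0, "ay": 0, "az": 0, "hand": 0},
  {"dx": 0.0307, "dy": 0.0174, "dz": 0, "ax": 0, "ay": 0, "az": 0, "hand": 0},
  {"dx": 0.0307, "dy": 0.0174, "dz": 0, "ax": 0, "ay": 0, "az": 0, "hand": 0},
  {"dx": 0, "dy": 0, "dz": 0, "ax": 0, "ay": 0, "az": 0, "hand": 0},
])

```text
time: 3.37
eef_pos: [0.5807, 0.0401, 0.32]
ee_rot: [0.706, 0.708, 0.001, -0.001]
ft_force: [-0.0, 0.0, 0.7]
opening: 0.0854
finger_force: 0.0
```

```bash
python3 - <<'E'
from h import *
np.set_printoptions(precision=4,suppress=True)
o=manip.get_obs();print(o["eef_pos"],o["ee_rot"],o["joints"],o["time"])
i=cams.camera_info("wrist");im=cams.camera("wrist");cv2.imwrite("pics/w1.png",im[:,:,::-1]);print(i)
for P in [(.579,.032,.169),(.579,.032,.1),(.572,.0765,.093)]:print(proj("wrist",P,i))
for t in ["crank_handle","shaft_a"]:print(t,[(np.round(d["point"],3).tolist(),round(d["score"],2)) for d in models.spot_in("wrist",t)][:4])
E
```

```text
[0.5807 0.0401 0.32  ] [ 0.7065  0.7077  0.0014 -0.0011] [ 0.2501  0.4425 -0.5912  1.6174  0.2598  1.1605 -0.3986] 3.3667
{'camera_matrix': array([[293.8346,   0.    , 316.0201],
       [  0.    , 293.8346, 199.5781],
       [  0.    ,   0.    ,   1.    ]]), 'xyz': array([0.5823, 0.1142, 0.4382]), 'orientation': array([-0.1455, -0.0005,  0.0006,  0.9894])}
[312.2186 200.8434]
[312.8893 183.8077]
[306.8503 145.1034]
crank_handle [([0.582, 0.036, 0.166], 0.73)]
shaft_a [([0.472, 0.2, 0.106], 0.83), ([0.588, 0.186, 0.111], 0.56), ([0.529, 0.194, 0.067], 0.4)]
```

View pics/w1.png

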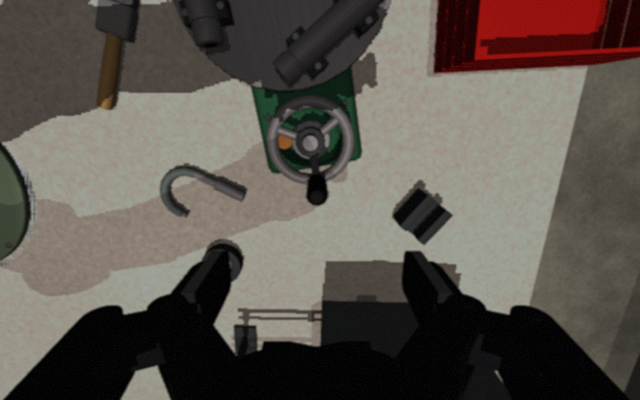

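The wrist view shows the handle top at about (317,195), and the rim spanning x 268–353, y 97–181.

```bash
python3 - <<'E'
from h import *
np.set_printoptions(precision=4,suppress=True)
i=cams.camera_info("wrist")
for u,v,z in [(317,195,.169),(317,178,.101),(310.5,139,.088),(268,139,.088),(353,139,.088),(311,142,.093)]:print(ray("wrist",u,v,z,i))
E
```

```text
[0.5817 0.0305 0.169 ]
[0.5819 0.0317 0.101 ]
[0.5744 0.0754 0.088 ]
[0.5246 0.0756 0.088 ]
[0.6242 0.0753 0.088 ]
[0.575  0.0725 0.093 ]
```

```bash
python3 - <<'E'
from h import *
np.set_printoptions(precision=4,suppress=True)
print(manip.get_obs()["eef_pos"])
i=cams.camera_info("wrist");im=cams.camera("wrist");print(i["xyz"],i["orientation"])
print(cams.camera_info("wrist")["xyz"])
for t in ["crank_handle"]:print(t,[(np.round(d["point"],3).tolist(),round(d["score"],2)) for d in models.spot_in("wrist",t)][:4])
cv2.imwrite("pics/w2.png",cv2.resize(im[80:230,240:390,::-1],None,fx=4,fy=4,interpolation=cv2.INTER_CUBIC))
for u,v,z in [(317,195,.169),(310.5,139,.088)]:print(ray("wrist",u,v,z,i))
E
```

```text
[0.579  0.0333 0.3199]
[0.581  0.1078 0.4378] [-0.1473  0.0003 -0.0015  0.9891]
[0.581  0.1071 0.4379]
crank_handle [([0.578, 0.04, 0.164], 0.92)]
[0.5817 0.0305 0.169 ]
[0.5744 0.0754 0.088 ]
```

View pics/w2.png

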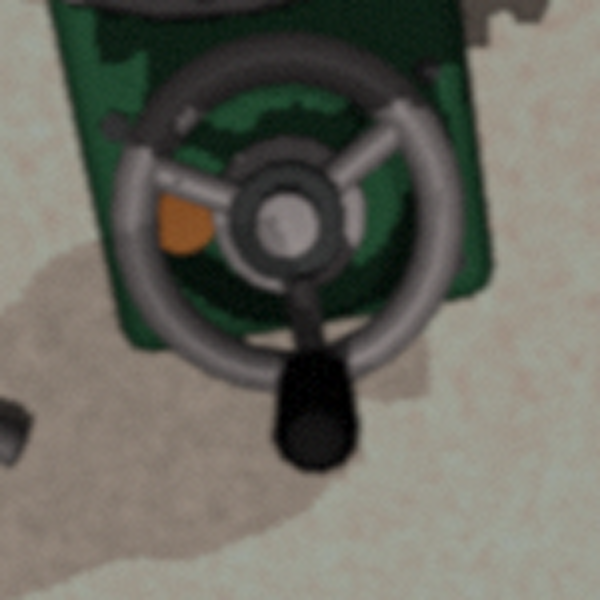

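Call:
apply_moves([
  {"dx": 0.003, "dy": 0.003, "dz": 0.02, "ax": 0, "ay": 0, "az": 0, "hand": 0},
  {"dx": 0, "dy": 0, "dz": 0.03, "ax": 0, "ay": 0, "az": 0, "hand": 0},
  {"dx": 0, "dy": 0, "dz": 0.03, "ax": 0, "ay": 0, "az": 0, "hand": 0},
  {"dx": 0, "dy": 0, "dz": 0.03, "ax": 0, "ay": 0, "az": 0, "hand": 0},
  {"dx": 0, "dy": 0, "dz": 0.03, "ax": 0, "ay": 0, "az": 0, "hand": 0},
  {"dx": 0, "dy": 0, "dz": 0.023, "ax": 0, "ay": 0, "az": 0, "hand": 0},
  {"dx": 0, "dy": 0, "dz": 0.01, "ax": 0, "ay": 0, "az": 0, "hand": 0},
  {"dx": 0, "dy": 0, "dz": 0, "ax": 0, "ay": 0, "az": 0, "hand": 0.5},
  {"dx": 0, "dy": 0, "dz": 0, "ax": 0, "ay": 0, "az": 0, "hand": 1},
  {"dx": 0, "dy": 0, "dz": 0, "ax": 0, "ay": 0, "az": 0, "hand": 1},
  {"dx": 0, "dy": 0, "dz": 0, "ax": 0, "ay": 0, "az": 0, "hand": 1},
  {"dx": 0, "dy": 0, "dz": 0, "ax": 0, "ay": 0, "az": 0, "hand": 1},
], grip_force=25)

```text
time: 4.62
eef_pos: [0.5827, 0.0362, 0.1485]
ee_rot: [0.707, 0.707, 0.001, 0.001]
ft_force: [-0.1, -0.0, 0.3]
opening: 0.0257
finger_force: 0.0
```

Call:
apply_moves([
  {"dx": 0, "dy": 0, "dz": 0, "ax": 0, "ay": 0, "az": 0, "hand": 1},
  {"dx": 0, "dy": 0, "dz": 0, "ax": 0, "ay": 0, "az": 0, "hand": 1},
  {"dx": 0, "dy": 0, "dz": 0, "ax": 0, "ay": 0, "az": 0, "hand": 1},
])

```text
time: 4.87
eef_pos: [0.5828, 0.0363, 0.1484]
ee_rot: [0.707, 0.707, 0.001, 0.001]
ft_force: [-0.3, -0.9, 8.6]
opening: 0.0212
finger_force: 25.4
```

```bash
python3 - <<'E'
import numpy as np
# 24 steps/turn about axis c from start angle
h=np.array([.582,.036]);c=np.array([.5745,.080]);d=h-c
a0=np.arctan2(d[1],d[0]);r=np.hypot(*d);print(r,np.degrees(a0))
a=a0+np.arange(25)*2*np.pi/24;p=.045*np.c_[np.cos(a),np.sin(a)]
s=np.diff(p,axis=0);print(np.round(s[:,::-1],4).tolist()) # (tool dx, tool dy)
E
```

```text
0.04463462781294361 -80.32664456759657
[[0.0035, 0.0112], [0.0063, 0.0099], [0.0086, 0.008], [0.0104, 0.0055], [0.0115, 0.0026], [0.0117, -0.0004], [0.0112, -0.0035], [0.0099, -0.0063], [0.008, -0.0086], [0.0055, -0.0104], [0.0026, -0.0115], [-0.0004, -0.0117], [-0.0035, -0.0112], [-0.0063, -0.0099], [-0.0086, -0.008], [-0.0104, -0.0055], [-0.0115, -0.0026], [-0.0117, 0.0004], [-0.0112, 0.0035], [-0.0099, 0.0063], [-0.008, 0.0086], [-0.0055, 0.0104], [-0.0026, 0.0115], [0.0004, 0.0117]]
```

Call:
apply_moves([
  {"dx": 0.0035, "dy": 0.0112, "dz": 0, "ax": 0, "ay": 0, "az": 0, "hand": 1},
  {"dx": 0.0063, "dy": 0.0099, "dz": 0, "ax": 0, "ay": 0, "az": 0, "hand": 1},
  {"dx": 0.0086, "dy": 0.008, "dz": 0, "ax": 0, "ay": 0, "az": 0, "hand": 1},
  {"dx": 0.0104, "dy": 0.0055, "dz": 0, "ax": 0, "ay": 0, "az": 0, "hand": 1},
  {"dx": 0.0115, "dy": 0.0026, "dz": 0, "ax": 0, "ay": 0, "az": 0, "hand": 1},
  {"dx": 0.0117, "dy": -0.0004, "dz": 0, "ax": 0, "ay": 0, "az": 0, "hand": 1},
  {"dx": 0, "dy": 0, "dz": 0, "ax": 0, "ay": 0, "az": 0, "hand": 1},
])

```text
time: 5.45
eef_pos: [0.6178, 0.0911, 0.1484]
ee_rot: [0.706, 0.708, -0.0, -0.001]
ft_force: [-11.1, -1.2, 14.0]
opening: 0.0214
finger_force: 26.5
```

Call:
apply_moves([
  {"dx": 0.0112, "dy": -0.0035, "dz": 0, "ax": 0, "ay": 0, "az": 0, "hand": 1},
  {"dx": 0.0099, "dy": -0.0063, "dz": 0, "ax": 0, "ay": 0, "az": 0, "hand": 1},
  {"dx": 0.008, "dy": -0.0086, "dz": 0, "ax": 0, "ay": 0, "az": 0, "hand": 1},
  {"dx": 0.0055, "dy": -0.0104, "dz": 0, "ax": 0, "ay": 0, "az": 0, "hand": 1},
  {"dx": 0.0026, "dy": -0.0115, "dz": 0, "ax": 0, "ay": 0, "az": 0, "hand": 1},
  {"dx": -0.0004, "dy": -0.0117, "dz": 0, "ax": 0, "ay": 0, "az": 0, "hand": 1},
  {"dx": 0, "dy": 0, "dz": 0, "ax": 0, "ay": 0, "az": 0, "hand": 1},
])

```text
time: 6.03
eef_pos: [0.5659, 0.1248, 0.1485]
ee_rot: [0.707, 0.707, -0.0, 0.001]
ft_force: [-0.4, -1.2, 4.2]
opening: 0.0215
finger_force: 25.7
```

Call:
apply_moves([
  {"dx": -0.0035, "dy": -0.0112, "dz": 0, "ax": 0, "ay": 0, "az": 0, "hand": 1},
  {"dx": -0.0063, "dy": -0.0099, "dz": 0, "ax": 0, "ay": 0, "az": 0, "hand": 1},
  {"dx": -0.0086, "dy": -0.008, "dz": 0, "ax": 0, "ay": 0, "az": 0, "hand": 1},
  {"dx": -0.0104, "dy": -0.0055, "dz": 0, "ax": 0, "ay": 0, "az": 0, "hand": 1},
  {"dx": -0.0115, "dy": -0.0026, "dz": 0, "ax": 0, "ay": 0, "az": 0, "hand": 1},
  {"dx": -0.0117, "dy": 0.0004, "dz": 0, "ax": 0, "ay": 0, "az": 0, "hand": 1},
  {"dx": 0, "dy": 0, "dz": 0, "ax": 0, "ay": 0, "az": 0, "hand": 1},
])

```text
time: 6.62
eef_pos: [0.53, 0.0708, 0.1483]
ee_rot: [0.708, 0.706, -0.001, 0.001]
ft_force: [-8.8, -4.0, 18.0]
opening: 0.0218
finger_force: 27.6
```

Call:
apply_moves([
  {"dx": -0.0112, "dy": 0.0035, "dz": 0, "ax": 0, "ay": 0, "az": 0, "hand": 1},
  {"dx": -0.0099, "dy": 0.0063, "dz": 0, "ax": 0, "ay": 0, "az": 0, "hand": 1},
  {"dx": -0.008, "dy": 0.0086, "dz": 0, "ax": 0, "ay": 0, "az": 0, "hand": 1},
  {"dx": -0.0055, "dy": 0.0104, "dz": 0, "ax": 0, "ay": 0, "az": 0, "hand": 1},
  {"dx": -0.0026, "dy": 0.0115, "dz": 0, "ax": 0, "ay": 0, "az": 0, "hand": 1},
  {"dx": 0.0004, "dy": 0.0117, "dz": 0, "ax": 0, "ay": 0, "az": 0, "hand": 1},
  {"dx": 0, "dy": 0, "dz": 0, "ax": 0, "ay": 0, "az": 0, "hand": 1},
])

```text
time: 7.2
eef_pos: [0.5845, 0.0368, 0.1484]
ee_rot: [0.707, 0.707, 0.002, 0.001]
ft_force: [1.2, -1.1, 10.9]
opening: 0.0214
finger_force: 26.8
```

```bash
python3 - <<'E'
from h import *
np.set_printoptions(precision=4,suppress=True)
o=manip.get_obs();print(o["eef_pos"],o["ft_force"],o["ee_rot"])
im=cams.camera("top")
for t in ["shaft_a","crank_handle"]:print(t,[(np.round(d["point"],3).tolist(),round(d["score"],2)) for d in models.spot_in("top",t)][:5])
cv2.imwrite("pics/t1.png",cv2.resize(im[160:260,170:330,::-1],None,fx=4,fy=4,interpolation=cv2.INTER_CUBIC))
E
```

```text
[0.5845 0.0368 0.1484] [ 1.2246 -1.0746 10.9369] [0.7073 0.7069 0.0015 0.0007]
shaft_a [([0.508, 0.181, 0.107], 0.9), ([0.487, 0.323, 0.105], 0.79), ([0.62, 0.272, 0.11], 0.6), ([0.591, -0.289, 0.183], 0.34)]
crank_handle []
```

Call:
apply_moves([
  {"dx": 0.0035, "dy": 0.0112, "dz": 0, "ax": 0, "ay": 0, "az": 0, "hand": 1},
  {"dx": 0.0063, "dy": 0.0099, "dz": 0, "ax": 0, "ay": 0, "az": 0, "hand": 1},
  {"dx": 0.0086, "dy": 0.008, "dz": 0, "ax": 0, "ay": 0, "az": 0, "hand": 1},
  {"dx": 0.0104, "dy": 0.0055, "dz": 0, "ax": 0, "ay": 0, "az": 0, "hand": 1},
  {"dx": 0.0115, "dy": 0.0026, "dz": 0, "ax": 0, "ay": 0, "az": 0, "hand": 1},
  {"dx": 0.0117, "dy": -0.0004, "dz": 0, "ax": 0, "ay": 0, "az": 0, "hand": 1},
  {"dx": 0.0112, "dy": -0.0035, "dz": 0, "ax": 0, "ay": 0, "az": 0, "hand": 1},
  {"dx": 0.0099, "dy": -0.0063, "dz": 0, "ax": 0, "ay": 0, "az": 0, "hand": 1},
  {"dx": 0.008, "dy": -0.0086, "dz": 0, "ax": 0, "ay": 0, "az": 0, "hand": 1},
  {"dx": 0.0055, "dy": -0.0104, "dz": 0, "ax": 0, "ay": 0, "az": 0, "hand": 1},
  {"dx": 0.0026, "dy": -0.0115, "dz": 0, "ax": 0, "ay": 0, "az": 0, "hand": 1},
  {"dx": -0.0004, "dy": -0.0117, "dz": 0, "ax": 0, "ay": 0, "az": 0, "hand": 1},
])

```text
time: 8.35
eef_pos: [0.5673, 0.1252, 0.1484]
ee_rot: [0.707, 0.707, 0.001, 0.001]
ft_force: [3.8, -5.9, 5.9]
opening: 0.0213
finger_force: 26.7
```

Call:
apply_moves([
  {"dx": -0.0035, "dy": -0.0112, "dz": 0, "ax": 0, "ay": 0, "az": 0, "hand": 1},
  {"dx": -0.0063, "dy": -0.0099, "dz": 0, "ax": 0, "ay": 0, "az": 0, "hand": 1},
  {"dx": -0.0086, "dy": -0.008, "dz": 0, "ax": 0, "ay": 0, "az": 0, "hand": 1},
  {"dx": -0.0104, "dy": -0.0055, "dz": 0, "ax": 0, "ay": 0, "az": 0, "hand": 1},
  {"dx": -0.0115, "dy": -0.0026, "dz": 0, "ax": 0, "ay": 0, "az": 0, "hand": 1},
  {"dx": -0.0117, "dy": 0.0004, "dz": 0, "ax": 0, "ay": 0, "az": 0, "hand": 1},
  {"dx": -0.0112, "dy": 0.0035, "dz": 0, "ax": 0, "ay": 0, "az": 0, "hand": 1},
  {"dx": -0.0099, "dy": 0.0063, "dz": 0, "ax": 0, "ay": 0, "az": 0, "hand": 1},
  {"dx": -0.008, "dy": 0.0086, "dz": 0, "ax": 0, "ay": 0, "az": 0, "hand": 1},
  {"dx": -0.0055, "dy": 0.0104, "dz": 0, "ax": 0, "ay": 0, "az": 0, "hand": 1},
  {"dx": -0.0026, "dy": 0.0115, "dz": 0, "ax": 0, "ay": 0, "az": 0, "hand": 1},
  {"dx": 0.0004, "dy": 0.0117, "dz": 0, "ax": 0, "ay": 0, "az": 0, "hand": 1},
])

```text
time: 9.35
eef_pos: [0.5829, 0.0361, 0.1484]
ee_rot: [0.707, 0.707, 0.001, 0.0]
ft_force: [-4.2, 7.6, 9.9]
opening: 0.0217
finger_force: 26.8
```

Call:
apply_moves([
  {"dx": 0, "dy": 0, "dz": 0, "ax": 0, "ay": 0, "az": 0, "hand": 1},
  {"dx": 0, "dy": 0, "dz": 0, "ax": 0, "ay": 0, "az": 0, "hand": 1},
  {"dx": 0, "dy": 0, "dz": 0, "ax": 0, "ay": 0, "az": 0, "hand": 1},
  {"dx": 0, "dy": 0, "dz": 0, "ax": 0, "ay": 0, "az": 0, "hand": 1},
])

```text
time: 9.68
eef_pos: [0.583, 0.0364, 0.1485]
ee_rot: [0.707, 0.707, 0.001, 0.001]
ft_force: [1.9, 0.1, 7.6]
opening: 0.0214
finger_force: 26.7
```

Call:
apply_moves([
  {"dx": 0, "dy": 0, "dz": 0, "ax": 0, "ay": 0, "az": 0, "hand": 0.5},
  {"dx": 0, "dy": 0, "dz": 0, "ax": 0, "ay": 0, "az": 0, "hand": 0},
  {"dx": 0, "dy": 0, "dz": 0, "ax": 0, "ay": 0, "az": 0, "hand": 0},
  {"dx": 0, "dy": 0, "dz": 0, "ax": 0, "ay": 0, "az": 0, "hand": 0},
  {"dx": 0, "dy": 0, "dz": 0, "ax": 0, "ay": 0, "az": 0, "hand": 0},
  {"dx": 0, "dy": 0, "dz": -0.02, "ax": 0, "ay": 0, "az": 0, "hand": 0},
  {"dx": 0, "dy": 0, "dz": -0.03, "ax": 0, "ay": 0, "az": 0, "hand": 0},
  {"dx": 0, "dy": 0, "dz": -0.03, "ax": 0, "ay": 0, "az": 0, "hand": 0},
  {"dx": 0, "dy": 0, "dz": -0.03, "ax": 0, "ay": 0, "az": 0, "hand": 0},
  {"dx": 0, "dy": 0, "dz": -0.03, "ax": 0, "ay": 0, "az": 0, "hand": 0},
])

```text
time: 10.52
eef_pos: [0.5818, 0.0363, 0.2888]
ee_rot: [0.707, 0.707, -0.0, -0.0]
ft_force: [0.9, -0.1, -0.4]
opening: 0.0855
finger_force: 0.0
```

Call:
apply_moves([
  {"dx": 0.027, "dy": -0.0156, "dz": 0, "ax": 0, "ay": 0, "az": 0, "hand": 0},
  {"dx": 0.027, "dy": -0.0156, "dz": 0, "ax": 0, "ay": 0, "az": 0, "hand": 0},
  {"dx": 0.027, "dy": -0.0156, "dz": 0, "ax": 0, "ay": 0, "az": 0, "hand": 0},
  {"dx": 0.027, "dy": -0.0156, "dz": 0, "ax": 0, "ay": 0, "az": 0, "hand": 0},
  {"dx": 0.027, "dy": -0.0156, "dz": 0, "ax": 0, "ay": 0, "az": 0, "hand": 0},
  {"dx": 0.027, "dy": -0.0156, "dz": 0, "ax": 0, "ay": 0, "az": 0, "hand": 0},
  {"dx": 0.027, "dy": -0.0156, "dz": 0, "ax": 0, "ay": 0, "az": 0, "hand": 0},
  {"dx": 0.0235, "dy": -0.0158, "dz": 0, "ax": 0, "ay": 0, "az": 0, "hand": 0},
  {"dx": 0, "dy": 0, "dz": 0, "ax": 0, "ay": 0, "az": -0.074, "hand": 0},
  {"dx": 0, "dy": 0, "dz": 0, "ax": 0, "ay": 0, "az": -0.074, "hand": 0},
  {"dx": 0, "dy": 0, "dz": 0, "ax": 0, "ay": 0, "az": 0, "hand": 0},
  {"dx": 0, "dy": 0, "dz": 0, "ax": 0, "ay": 0, "az": 0, "hand": 0},
])

```text
time: 11.52
eef_pos: [0.4572, 0.2486, 0.2872]
ee_rot: [0.654, 0.757, -0.0, -0.0]
ft_force: [-0.2, 0.7, -0.2]
opening: 0.0855
finger_force: 0.0
```

```bash
python3 - <<'E'
from h import *
np.set_printoptions(precision=4,suppress=True)
o=manip.get_obs();print(o["eef_pos"],o["ee_rot"],o["joints"],o["ft_force"])
i=cams.camera_info("wrist");im=cams.camera("wrist");print(i["xyz"],i["orientation"])
for t in ["shaft_a"]:print(t,[(np.round(d["point"],3).tolist(),round(d["score"],2)) for d in models.spot_in("wrist",t)][:4])
for P in [(.457,.2486,.112),(.457+.148*.07,.2486-.07*.989,.112),(.457-.148*.07,.2486+.07*.989,.112)]:
    u=proj("wrist",P,i);print(u);im=im.copy();cv2.circle(im,tuple(int(x) for x in u),2,(255,0,0),-1)
cv2.imwrite("pics/w3.png",im[:,:,::-1])
E
```

```text
[0.4572 0.2486 0.2872] [ 0.6539  0.7566 -0.0001 -0.0001] [-0.0797  0.3883 -0.6952  1.8109  0.2841  1.0445 -0.7374] [-0.248   0.7346 -0.1964]
[0.4482 0.3223 0.4051] [-0.1469 -0.0108  0.0716  0.9865]
shaft_a [([0.557, 0.343, 0.108], 0.76), ([0.605, 0.211, 0.106], 0.7)]
[314.0122 185.5963]
[314.3708 247.5125]
[313.6017 114.7141]
```

View pics/w3.png

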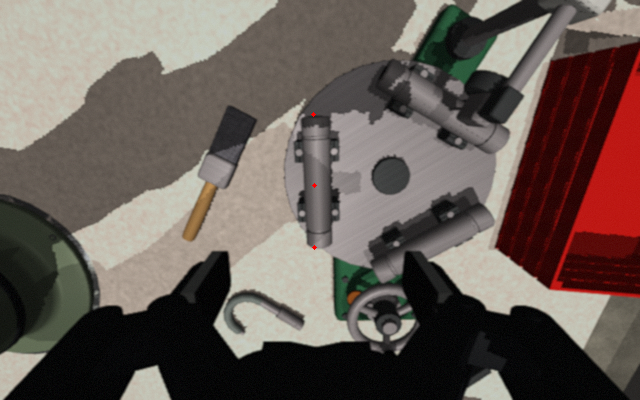

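The reject lies in the near cradle, from (315,115) to (319,247) with its middle at (317,182). That is about 2 mm off my estimate, and the yaw is about 10°.

Call:
apply_moves([
  {"dx": 0.001, "dy": 0.002, "dz": 0.02, "ax": 0, "ay": 0, "az": -0.027, "hand": 0},
  {"dx": 0, "dy": 0, "dz": 0.03, "ax": 0, "ay": 0, "az": 0, "hand": 0},
  {"dx": 0, "dy": 0, "dz": 0.03, "ax": 0, "ay": 0, "az": 0, "hand": 0},
  {"dx": 0, "dy": 0, "dz": 0.03, "ax": 0, "ay": 0, "az": 0, "hand": 0},
  {"dx": 0, "dy": 0, "dz": 0.03, "ax": 0, "ay": 0, "az": 0, "hand": 0},
  {"dx": 0, "dy": 0, "dz": 0.024, "ax": 0, "ay": 0, "az": 0, "hand": 0},
  {"dx": 0, "dy": 0, "dz": 0.015, "ax": 0, "ay": 0, "az": 0, "hand": 0},
  {"dx": 0, "dy": 0, "dz": 0.005, "ax": 0, "ay": 0, "az": 0, "hand": 0.3},
  {"dx": 0, "dy": 0, "dz": 0, "ax": 0, "ay": 0, "az": 0, "hand": 1},
  {"dx": 0, "dy": 0, "dz": 0, "ax": 0, "ay": 0, "az": 0, "hand": 1},
  {"dx": 0, "dy": 0, "dz": 0, "ax": 0, "ay": 0, "az": 0, "hand": 1},
  {"dx": 0, "dy": 0, "dz": 0, "ax": 0, "ay": 0, "az": 0, "hand": 1},
], grip_force=60)

```text
time: 12.62
eef_pos: [0.4581, 0.25, 0.1044]
ee_rot: [0.643, 0.766, -0.0, -0.0]
ft_force: [2.4, -1.2, 27.3]
opening: 0.0284
finger_force: 57.1
```

Call:
apply_moves([
  {"dx": 0, "dy": 0, "dz": 0, "ax": 0, "ay": 0, "az": 0, "hand": 1},
  {"dx": 0, "dy": 0, "dz": 0, "ax": 0, "ay": 0, "az": 0, "hand": 1},
  {"dx": 0, "dy": 0, "dz": 0, "ax": 0, "ay": 0, "az": 0, "hand": 1},
])

```text
time: 12.87
eef_pos: [0.4582, 0.2501, 0.1045]
ee_rot: [0.643, 0.766, -0.0, 0.0]
ft_force: [-12.4, -3.1, 17.0]
opening: 0.0287
finger_force: 57.9
```

Call:
apply_moves([
  {"dx": 0, "dy": 0, "dz": -0.01, "ax": 0, "ay": 0, "az": 0, "hand": 1},
  {"dx": 0, "dy": 0, "dz": -0.02, "ax": 0, "ay": 0, "az": 0, "hand": 1},
  {"dx": 0, "dy": 0, "dz": -0.03, "ax": 0, "ay": 0, "az": 0, "hand": 1},
  {"dx": 0, "dy": 0, "dz": -0.03, "ax": 0, "ay": 0, "az": 0, "hand": 1},
  {"dx": 0, "dy": 0, "dz": -0.03, "ax": 0, "ay": 0, "az": 0, "hand": 1},
  {"dx": 0, "dy": 0, "dz": -0.03, "ax": 0, "ay": 0, "az": 0, "hand": 1},
  {"dx": 0, "dy": 0, "dz": -0.02, "ax": 0, "ay": 0, "az": 0, "hand": 1},
  {"dx": 0, "dy": 0, "dz": 0, "ax": 0, "ay": 0, "az": 0, "hand": 1},
])

```text
time: 13.53
eef_pos: [0.46, 0.2508, 0.2777]
ee_rot: [0.643, 0.766, 0.003, 0.001]
ft_force: [0.8, 0.2, -7.1]
opening: 0.0283
finger_force: 60.9
```

```bash
python3 - <<'E'
from h import *
np.set_printoptions(precision=4,suppress=True)
o=manip.get_obs();print(o["eef_pos"],o["ft_force"],o["opening"])
i=cams.camera_info("wrist");im=cams.camera("wrist")
for t in ["shaft_a"]:print(t,[(np.round(d["point"],3).tolist(),round(d["score"],2)) for d in models.spot_in("wrist",t)][:4])
im2=cams.camera("top")
print([(np.round(d["point"],3).tolist(),round(d["score"],2)) for d in models.spot_in("top","shaft_a")][:4])
cv2.imwrite("pics/w4.png",im[:,:,::-1])
E
```

```text
[0.46   0.2508 0.2777] [ 0.8342  0.1901 -7.1396] 0.028316740858760896
shaft_a [([0.559, 0.348, 0.109], 0.92), ([0.457, 0.275, 0.286], 0.73), ([0.603, 0.209, 0.108], 0.65)]
[([0.589, 0.192, 0.11], 0.94)]
```

View pics/w4.png

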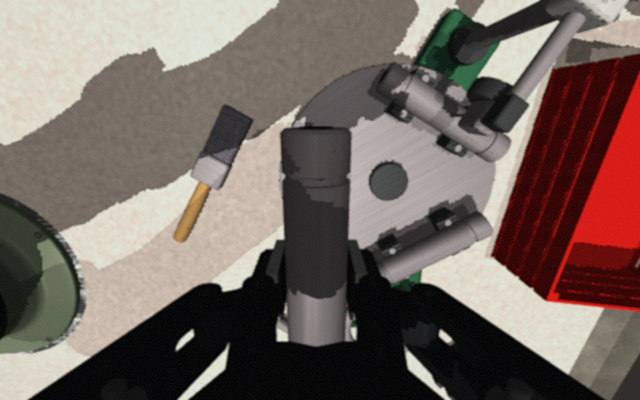

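The shaft is held squarely between the pads, with its far end at (316,130).

Call:
apply_moves([
  {"dx": -0.0297, "dy": -0.0023, "dz": 0, "ax": 0, "ay": 0, "az": 0, "hand": 1},
  {"dx": -0.0297, "dy": -0.0023, "dz": 0, "ax": 0, "ay": 0, "az": 0, "hand": 1},
  {"dx": -0.0297, "dy": -0.0023, "dz": 0, "ax": 0, "ay": 0, "az": 0, "hand": 1},
  {"dx": -0.0297, "dy": -0.0023, "dz": 0, "ax": 0, "ay": 0, "az": 0, "hand": 1},
  {"dx": -0.0297, "dy": -0.0023, "dz": 0, "ax": 0, "ay": 0, "az": 0, "hand": 1},
  {"dx": -0.0297, "dy": -0.0023, "dz": 0, "ax": 0, "ay": 0, "az": 0, "hand": 1},
  {"dx": -0.0297, "dy": -0.0023, "dz": 0, "ax": 0, "ay": 0, "az": 0, "hand": 1},
  {"dx": -0.0297, "dy": -0.0023, "dz": 0, "ax": 0, "ay": 0, "az": 0, "hand": 1},
  {"dx": -0.0297, "dy": -0.0023, "dz": 0, "ax": 0, "ay": 0, "az": 0, "hand": 1},
  {"dx": -0.0297, "dy": -0.0023, "dz": 0, "ax": 0, "ay": 0, "az": 0, "hand": 1},
  {"dx": -0.0297, "dy": -0.0023, "dz": 0, "ax": 0, "ay": 0, "az": 0, "hand": 1},
  {"dx": -0.0297, "dy": -0.0023, "dz": 0, "ax": 0, "ay": 0, "az": 0, "hand": 1},
])

```text
time: 14.73
eef_pos: [0.4931, -0.1071, 0.2719]
ee_rot: [0.643, 0.766, -0.0, -0.001]
ft_force: [1.3, 0.3, -7.7]
opening: 0.0285
finger_force: 60.8
```

Call:
apply_moves([
  {"dx": -0.0297, "dy": -0.0023, "dz": 0, "ax": 0, "ay": 0, "az": 0, "hand": 1},
  {"dx": -0.0297, "dy": -0.0023, "dz": 0, "ax": 0, "ay": 0, "az": 0, "hand": 1},
  {"dx": -0.0297, "dy": -0.0023, "dz": 0, "ax": 0, "ay": 0, "az": 0, "hand": 1},
  {"dx": -0.0297, "dy": -0.0023, "dz": 0, "ax": 0, "ay": 0, "az": 0, "hand": 1},
  {"dx": -0.0297, "dy": -0.0023, "dz": 0, "ax": 0, "ay": 0, "az": 0, "hand": 1},
  {"dx": -0.0297, "dy": -0.0023, "dz": 0, "ax": 0, "ay": 0, "az": 0, "hand": 1},
  {"dx": 0, "dy": 0, "dz": 0, "ax": 0, "ay": 0, "az": 0, "hand": 1},
])

```text
time: 15.32
eef_pos: [0.5098, -0.2897, 0.2709]
ee_rot: [0.645, 0.764, -0.001, -0.001]
ft_force: [-1.9, -0.8, -7.8]
opening: 0.0283
finger_force: 60.9
```

Call:
apply_moves([
  {"dx": 0, "dy": 0, "dz": 0, "ax": 0, "ay": 0, "az": -0.1138, "hand": 1},
  {"dx": 0, "dy": 0, "dz": 0, "ax": 0, "ay": 0, "az": -0.1138, "hand": 1},
  {"dx": 0, "dy": 0, "dz": 0, "ax": 0, "ay": 0, "az": -0.1138, "hand": 1},
  {"dx": 0, "dy": 0, "dz": 0, "ax": 0, "ay": 0, "az": -0.1138, "hand": 1},
  {"dx": 0, "dy": 0, "dz": 0, "ax": 0, "ay": 0, "az": -0.1138, "hand": 1},
  {"dx": 0, "dy": 0, "dz": 0, "ax": 0, "ay": 0, "az": -0.1138, "hand": 1},
  {"dx": 0, "dy": 0, "dz": 0, "ax": 0, "ay": 0, "az": -0.1138, "hand": 1},
  {"dx": 0, "dy": 0, "dz": 0, "ax": 0, "ay": 0, "az": -0.1138, "hand": 1},
  {"dx": 0, "dy": 0, "dz": 0, "ax": 0, "ay": 0, "az": -0.1138, "hand": 1},
  {"dx": 0, "dy": 0, "dz": 0, "ax": 0, "ay": 0, "az": -0.1138, "hand": 1},
  {"dx": 0, "dy": 0, "dz": 0, "ax": 0, "ay": 0, "az": -0.1138, "hand": 1},
  {"dx": 0, "dy": 0, "dz": 0, "ax": 0, "ay": 0, "az": -0.1138, "hand": 1},
])

```text
time: 16.32
eef_pos: [0.5107, -0.2833, 0.2716]
ee_rot: [0.012, 1.0, 0.001, -0.001]
ft_force: [-0.1, -1.0, -7.5]
opening: 0.0284
finger_force: 60.8
```

Call:
apply_moves([
  {"dx": 0, "dy": 0, "dz": 0, "ax": 0, "ay": 0, "az": 0, "hand": 1},
  {"dx": 0, "dy": 0, "dz": 0, "ax": 0, "ay": 0, "az": 0, "hand": 1},
  {"dx": 0, "dy": 0, "dz": 0, "ax": 0, "ay": 0, "az": 0, "hand": 1},
])

```text
time: 16.57
eef_pos: [0.511, -0.2835, 0.2725]
ee_rot: [0.017, 1.0, 0.0, -0.001]
ft_force: [0.2, 0.4, -7.5]
opening: 0.0281
finger_force: 60.9
```

```bash
python3 - <<'E'
from h import *
np.set_printoptions(precision=4,suppress=True)
o=manip.get_obs();print(o["eef_pos"],o["ee_rot"],o["joints"],o["ft_force"],o["opening"])
i=cams.camera_info("wrist");print(i["xyz"],i["orientation"])
p=ray("wrist",316,130,o["eef_pos"][2]+.008,i);print(p, R.from_quat(o["ee_rot"]).inv().apply(p-o["eef_pos"]))
im=cams.camera("wrist")
for P in [(.4375,-.2817,.169),(.51,-.2842,.169)]:print(proj("wrist",P,i))
b=im;im2=cams.camera("top")
print([(np.round(d["point"],3).tolist(),round(d["score"],2)) for d in models.spot_in("top","shaft_a")][:4])
c=cv2.resize(im2[110:260,370:470],(400,600),interpolation=cv2.INTER_CUBIC)
out=np.hstack([c,cv2.resize(b[:,140:500],(400,444))[:, :] if 0 else np.pad(cv2.resize(b[:,120:520],(400,400)),((0,200),(0,0),(0,0)))])
cv2.imwrite("pics/m1.png",out[:,:,::-1])
E
```

```text
[ 0.511  -0.2835  0.2725] [ 0.0171  0.9999  0.0004 -0.0005] [ 0.9775  0.5561 -0.8395  1.6617  0.4489  1.1294  1.5526] [ 0.2128  0.4244 -7.5028] 0.02814376100358872
[ 0.4387 -0.2808  0.3904] [-0.1054 -0.1025  0.6871  0.7115]
[ 0.4456 -0.2809  0.2805] [ 0.0655  0.0003 -0.0079]
[314.4218 108.6071]
[314.5908 204.5305]
[([0.588, 0.194, 0.107], 0.96), ([0.48, -0.278, 0.274], 0.82), ([0.562, 0.336, 0.107], 0.8), ([0.384, 0.002, 0.015], 0.71)]
```

View pics/m1.png

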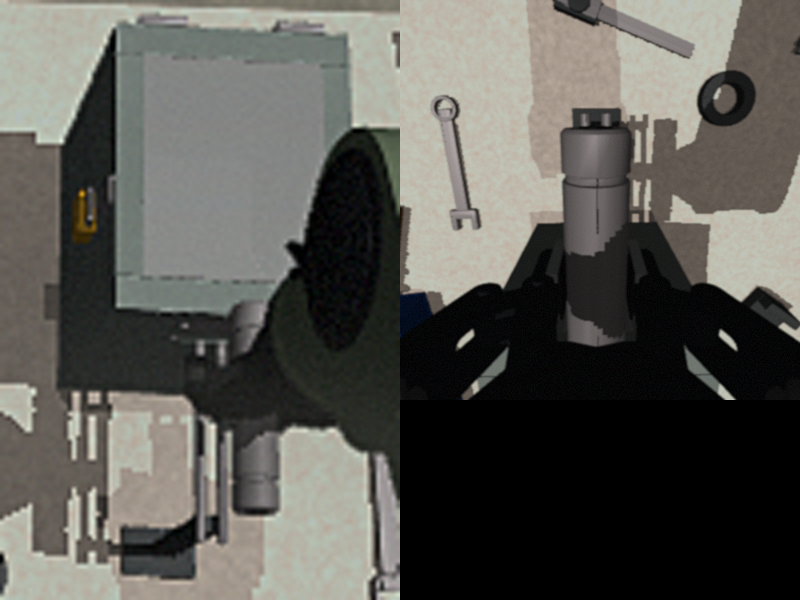

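The shaft is lined up over the rails: the rail ends sit at u≈316, the same as the shaft's axis. I'll lower it now.

Call:
apply_moves([
  {"dx": 0.005, "dy": 0, "dz": 0.015, "ax": 0, "ay": 0, "az": 0, "hand": 1},
  {"dx": 0, "dy": 0, "dz": 0.02, "ax": 0, "ay": 0, "az": 0, "hand": 1},
  {"dx": 0, "dy": 0, "dz": 0.02, "ax": 0, "ay": 0, "az": 0, "hand": 1},
  {"dx": 0, "dy": 0, "dz": 0.015, "ax": 0, "ay": 0, "az": 0, "hand": 1},
  {"dx": 0, "dy": 0, "dz": 0.01, "ax": 0, "ay": 0, "az": 0, "hand": 1},
  {"dx": 0, "dy": 0, "dz": 0, "ax": 0, "ay": 0, "az": 0, "hand": 1},
  {"dx": 0, "dy": 0, "dz": 0, "ax": 0, "ay": 0, "az": 0, "hand": 1},
  {"dx": 0, "dy": 0, "dz": 0, "ax": 0, "ay": 0, "az": 0, "hand": 1},
])

```text
time: 17.38
eef_pos: [0.5068, -0.2835, 0.1943]
ee_rot: [0.015, 1.0, -0.0, 0.001]
ft_force: [0.1, -0.2, -7.5]
opening: 0.0281
finger_force: 60.6
```

Call:
apply_moves([
  {"dx": 0, "dy": 0, "dz": 0.002, "ax": 0, "ay": 0, "az": 0, "hand": 1},
  {"dx": 0, "dy": 0, "dz": 0.002, "ax": 0, "ay": 0, "az": 0, "hand": 1},
  {"dx": 0, "dy": 0, "dz": 0, "ax": 0, "ay": 0, "az": 0, "hand": 1},
  {"dx": 0, "dy": 0, "dz": 0, "ax": 0, "ay": 0, "az": 0, "hand": 1},
])

```text
time: 17.72
eef_pos: [0.5063, -0.2835, 0.1894]
ee_rot: [0.015, 1.0, -0.0, 0.0]
ft_force: [0.3, -0.3, -7.9]
opening: 0.0281
finger_force: 60.7
```

Call:
apply_moves([
  {"dx": 0, "dy": 0, "dz": 0.002, "ax": 0, "ay": 0, "az": 0, "hand": 1},
  {"dx": 0, "dy": 0, "dz": 0.001, "ax": 0, "ay": 0, "az": 0, "hand": 1},
  {"dx": 0, "dy": 0, "dz": 0, "ax": 0, "ay": 0, "az": 0, "hand": 1},
  {"dx": 0, "dy": 0, "dz": 0, "ax": 0, "ay": 0, "az": 0, "hand": 1},
])

```text
time: 18.05
eef_pos: [0.5062, -0.2834, 0.1863]
ee_rot: [0.015, 1.0, 0.0, -0.0]
ft_force: [-0.6, 0.2, -6.8]
opening: 0.0284
finger_force: 61.1
```

Call:
apply_moves([
  {"dx": 0, "dy": 0, "dz": 0.001, "ax": 0, "ay": 0, "az": 0, "hand": 1},
  {"dx": 0, "dy": 0, "dz": 0.001, "ax": 0, "ay": 0, "az": 0, "hand": 1},
  {"dx": 0, "dy": 0, "dz": 0, "ax": 0, "ay": 0, "az": 0, "hand": 1},
  {"dx": 0, "dy": 0, "dz": 0, "ax": 0, "ay": 0, "az": 0, "hand": 1},
])

```text
time: 18.38
eef_pos: [0.5064, -0.2834, 0.1858]
ee_rot: [0.015, 1.0, -0.001, 0.0]
ft_force: [-10.4, 3.2, 20.7]
opening: 0.028
finger_force: 64.1
```

Call:
apply_moves([
  {"dx": 0, "dy": 0, "dz": -0.001, "ax": 0, "ay": 0, "az": 0, "hand": 1},
  {"dx": 0, "dy": 0, "dz": 0, "ax": 0, "ay": 0, "az": 0, "hand": 1},
  {"dx": 0, "dy": 0, "dz": 0, "ax": 0, "ay": 0, "az": 0, "hand": 0.6},
  {"dx": 0, "dy": 0, "dz": 0, "ax": 0, "ay": 0, "az": 0, "hand": 0.5},
  {"dx": 0, "dy": 0, "dz": 0, "ax": 0, "ay": 0, "az": 0, "hand": 0.3},
  {"dx": 0, "dy": 0, "dz": 0, "ax": 0, "ay": 0, "az": 0, "hand": 0},
  {"dx": 0, "dy": 0, "dz": 0, "ax": 0, "ay": 0, "az": 0, "hand": 0},
  {"dx": 0, "dy": 0, "dz": 0, "ax": 0, "ay": 0, "az": 0, "hand": 0},
  {"dx": 0, "dy": 0, "dz": 0, "ax": 0, "ay": 0, "az": 0, "hand": 0},
  {"dx": 0, "dy": 0, "dz": 0, "ax": 0, "ay": 0, "az": 0, "hand": 0},
])

```text
time: 19.22
eef_pos: [0.5063, -0.2835, 0.1853]
ee_rot: [0.015, 1.0, 0.0, 0.0]
ft_force: [0.2, -1.1, 0.2]
opening: 0.0854
finger_force: 0.0
```

Call:
apply_moves([
  {"dx": 0, "dy": 0, "dz": -0.02, "ax": 0, "ay": 0, "az": 0, "hand": 0},
  {"dx": 0, "dy": 0, "dz": -0.03, "ax": 0, "ay": 0, "az": 0, "hand": 0},
  {"dx": 0, "dy": 0, "dz": -0.03, "ax": 0, "ay": 0, "az": 0, "hand": 0},
  {"dx": 0.03, "dy": 0, "dz": 0, "ax": 0, "ay": 0, "az": 0, "hand": 0},
  {"dx": 0.03, "dy": 0, "dz": 0, "ax": 0, "ay": 0, "az": 0, "hand": 1},
  {"dx": 0.03, "dy": 0, "dz": 0, "ax": 0, "ay": 0, "az": 0, "hand": 1},
  {"dx": 0.01, "dy": 0, "dz": 0, "ax": 0, "ay": 0, "az": 0, "hand": 1},
  {"dx": 0, "dy": 0, "dz": 0, "ax": 0, "ay": 0, "az": 0, "hand": 1},
  {"dx": 0, "dy": 0, "dz": 0, "ax": 0, "ay": 0, "az": 0, "hand": 1},
  {"dx": 0, "dy": 0, "dz": 0, "ax": 0, "ay": 0, "az": 0, "hand": 1},
  {"dx": 0, "dy": 0, "dz": 0, "ax": 0, "ay": 0, "az": 0, "hand": 1},
])

```text
time: 20.13
eef_pos: [0.4073, -0.2802, 0.2653]
ee_rot: [0.015, 1.0, 0.0, 0.0]
ft_force: [0.5, 0.2, -1.1]
opening: 0.0008
finger_force: 0.0
```

```bash
python3 - <<'E'
from h import *
np.set_printoptions(precision=4,suppress=True)
o=manip.get_obs();print(o["eef_pos"],o["ee_rot"],o["joints"],o["opening"],o["time"])
b=cams.camera("wrist");im2=cams.camera("top")
print([(np.round(d["point"],3).tolist(),round(d["score"],2)) for d in models.spot_in("top","shaft_a")][:4])
c=cv2.resize(im2[110:260,370:470],(400,600),interpolation=cv2.INTER_CUBIC)
out=np.hstack([c,np.pad(b[:,120:520],((0,200),(0,0),(0,0)))])
cv2.imwrite("pics/m2.png",out[:,:,::-1])
E
```

```text
[ 0.4073 -0.2802  0.2653] [0.0147 0.9999 0.0003 0.0003] [ 1.1698  0.4192 -0.8918  1.8943  0.383   1.0084  1.6526] 0.0007983834092146111 20.1333
[([0.562, 0.335, 0.104], 0.83), ([0.512, -0.278, 0.187], 0.8), ([0.589, 0.194, 0.107], 0.76)]
```

View pics/m2.png

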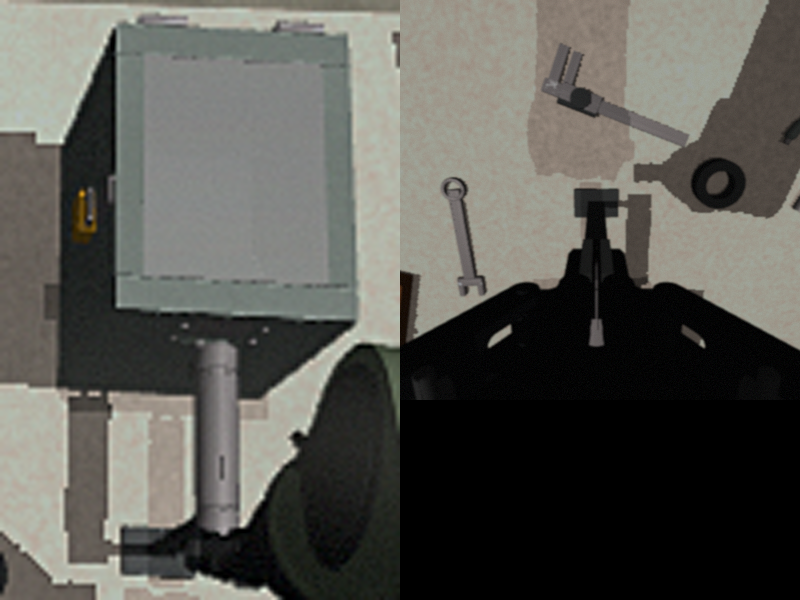

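The shaft lies straight on the rails with its nose short of the flap. The closed fingers are behind its tail, so I'll lower them and push.

Call:
apply_moves([
  {"dx": 0, "dy": 0, "dz": 0.025, "ax": 0, "ay": 0, "az": 0, "hand": 1},
  {"dx": 0, "dy": 0, "dz": 0.025, "ax": 0, "ay": 0, "az": 0, "hand": 1},
  {"dx": 0, "dy": 0, "dz": 0.019, "ax": 0, "ay": 0, "az": 0, "hand": 1},
  {"dx": 0, "dy": 0, "dz": 0, "ax": 0, "ay": 0, "az": 0, "hand": 1},
  {"dx": 0, "dy": 0, "dz": 0, "ax": 0, "ay": 0, "az": 0, "hand": 1},
  {"dx": -0.008, "dy": 0, "dz": 0, "ax": 0, "ay": 0, "az": 0, "hand": 1},
  {"dx": -0.008, "dy": 0, "dz": 0, "ax": 0, "ay": 0, "az": 0, "hand": 1},
  {"dx": -0.008, "dy": 0, "dz": 0, "ax": 0, "ay": 0, "az": 0, "hand": 1},
  {"dx": -0.008, "dy": 0, "dz": 0, "ax": 0, "ay": 0, "az": 0, "hand": 1},
  {"dx": -0.008, "dy": 0, "dz": 0, "ax": 0, "ay": 0, "az": 0, "hand": 1},
  {"dx": -0.008, "dy": 0, "dz": 0, "ax": 0, "ay": 0, "az": 0, "hand": 1},
])

```text
time: 21.2
eef_pos: [0.4533, -0.2821, 0.1969]
ee_rot: [0.016, 1.0, -0.0, -0.002]
ft_force: [-20.2, 2.2, 17.8]
opening: 0.0001
finger_force: 10.6
```

Call:
apply_moves([
  {"dx": -0.008, "dy": 0, "dz": 0, "ax": 0, "ay": 0, "az": 0, "hand": 1},
  {"dx": -0.008, "dy": 0, "dz": 0, "ax": 0, "ay": 0, "az": 0, "hand": 1},
  {"dx": -0.008, "dy": 0, "dz": 0, "ax": 0, "ay": 0, "az": 0, "hand": 1},
  {"dx": -0.008, "dy": 0, "dz": 0, "ax": 0, "ay": 0, "az": 0, "hand": 1},
  {"dx": -0.008, "dy": 0, "dz": 0, "ax": 0, "ay": 0, "az": 0, "hand": 1},
])

```text
time: 21.62
eef_pos: [0.4931, -0.2831, 0.1969]
ee_rot: [0.015, 1.0, -0.0, -0.002]
ft_force: [-21.5, 2.6, 18.3]
opening: 0.0004
finger_force: 10.5
```

```bash
python3 - <<'E'
from h import *
np.set_printoptions(precision=4,suppress=True)
o=manip.get_obs();print(o["eef_pos"],o["ft_force"],o["wrist_torque"])
for c in ["top","side","wrist"]:
  cams.camera(c)
  print(c,[(np.round(d["point"],3).tolist(),round(d["score"],2)) for d in models.spot_in(c,"shaft_a")][:5])
  print("flap",[(np.round(d["point"],3).tolist(),round(d["score"],2)) for d in models.spot_in(c,"flap")][:3])
o=manip.get_obs();print(o["eef_pos"],o["ft_force"],o["wrist_torque"])
E
```

```text
[ 0.4931 -0.2831  0.1969] [-21.5181   2.6377  18.2645] [0.7271 4.2134 0.0557]
top [([0.589, 0.194, 0.109], 0.9), ([0.56, 0.334, 0.107], 0.67), ([0.569, -0.276, 0.19], 0.65)]
flap []
side [([0.59, 0.407, 0.197], 0.6), ([0.561, -0.295, 0.186], 0.53)]
flap [([0.321, 0.222, 0.017], 0.45)]
wrist [([0.529, -0.288, 0.196], 0.49)]
flap []
[ 0.4946 -0.2831  0.1965] [-0.4376  0.2318  0.1487] [ 0.0162 -0.0181  0.0133]
```

Call:
apply_moves([
  {"dx": -0.008, "dy": 0, "dz": 0, "ax": 0, "ay": 0, "az": 0, "hand": 1},
  {"dx": -0.008, "dy": 0, "dz": 0, "ax": 0, "ay": 0, "az": 0, "hand": 1},
  {"dx": -0.008, "dy": 0, "dz": 0, "ax": 0, "ay": 0, "az": 0, "hand": 1},
  {"dx": -0.008, "dy": 0, "dz": 0, "ax": 0, "ay": 0, "az": 0, "hand": 1},
  {"dx": -0.008, "dy": 0, "dz": 0, "ax": 0, "ay": 0, "az": 0, "hand": 1},
])

```text
time: 22.48
eef_pos: [0.533, -0.2846, 0.1961]
ee_rot: [0.015, 1.0, -0.0, -0.002]
ft_force: [-16.4, 2.5, 10.7]
opening: -0.0001
finger_force: 8.1
```

Call:
apply_moves([
  {"dx": -0.008, "dy": 0, "dz": 0, "ax": 0, "ay": 0, "az": 0, "hand": 1},
  {"dx": -0.008, "dy": 0, "dz": 0, "ax": 0, "ay": 0, "az": 0, "hand": 1},
  {"dx": -0.008, "dy": 0, "dz": 0, "ax": 0, "ay": 0, "az": 0, "hand": 1},
])

```text
time: 22.73
eef_pos: [0.5581, -0.2853, 0.1966]
ee_rot: [0.015, 1.0, -0.0, -0.001]
ft_force: [-0.2, 0.8, -0.0]
opening: 0.0003
finger_force: 0.0
```

```bash
python3 - <<'E'
from h import *
np.set_printoptions(precision=4,suppress=True)
for c in ["top","side","wrist"]:
  cams.camera(c)
  print(c,[(np.round(d["point"],3).tolist(),round(d["score"],2)) for d in models.spot_in(c,"shaft_a")][:5])
o=manip.get_obs();print(o["eef_pos"],o["ft_force"],o["wrist_torque"],o["joints"])
E
```

```text
top [([0.564, 0.338, 0.108], 0.7), ([0.589, 0.196, 0.11], 0.68), ([0.519, 0.261, 0.061], 0.58), ([0.586, 0.413, 0.193], 0.47)]
side [([0.547, 0.148, 0.103], 0.4), ([0.595, 0.409, 0.202], 0.25)]
wrist [([0.593, -0.285, 0.193], 0.17)]
[ 0.5579 -0.285   0.1962] [-0.0845  0.5227 -0.5055] [-0.0607  0.0071  0.017 ] [ 0.8721  0.6964 -0.7696  1.6244  0.5419  1.0461  1.4804]
```

Call:
apply_moves([
  {"dx": -0.006, "dy": 0, "dz": 0, "ax": 0, "ay": 0, "az": 0, "hand": 1},
  {"dx": -0.006, "dy": 0, "dz": 0, "ax": 0, "ay": 0, "az": 0, "hand": 1},
  {"dx": 0, "dy": 0, "dz": 0, "ax": 0, "ay": 0, "az": 0, "hand": 1},
  {"dx": 0, "dy": 0, "dz": 0, "ax": 0, "ay": 0, "az": 0, "hand": 1},
])

```text
time: 23.37
eef_pos: [0.5706, -0.2851, 0.1962]
ee_rot: [0.015, 1.0, 0.0, 0.0]
ft_force: [-0.1, 0.2, 0.3]
opening: -0.0003
finger_force: 0.0
```

Call:
apply_moves([
  {"dx": 0.03, "dy": 0, "dz": 0, "ax": 0, "ay": 0, "az": 0, "hand": 1},
  {"dx": 0.03, "dy": 0, "dz": -0.01, "ax": 0, "ay": 0, "az": 0, "hand": 1},
  {"dx": 0.03, "dy": 0, "dz": -0.03, "ax": 0, "ay": 0, "az": 0, "hand": 1},
  {"dx": 0.03, "dy": 0, "dz": -0.03, "ax": 0, "ay": 0, "az": 0, "hand": 1},
  {"dx": 0, "dy": 0.03, "dz": -0.03, "ax": 0, "ay": 0, "az": 0, "hand": 1},
  {"dx": 0, "dy": 0.04, "dz": 0, "ax": 0, "ay": 0, "az": 0, "hand": 1},
  {"dx": 0, "dy": 0.04, "dz": 0, "ax": 0, "ay": 0, "az": 0, "hand": 1},
  {"dx": 0, "dy": 0.04, "dz": 0, "ax": 0, "ay": 0, "az": 0, "hand": 1},
  {"dx": 0, "dy": 0.03, "dz": 0, "ax": 0, "ay": 0, "az": 0, "hand": 1},
  {"dx": 0, "dy": 0, "dz": 0, "ax": 0, "ay": 0, "az": 0, "hand": 1},
  {"dx": 0, "dy": 0, "dz": 0, "ax": 0, "ay": 0, "az": 0, "hand": 1},
])

```text
time: 24.28
eef_pos: [0.4568, -0.101, 0.295]
ee_rot: [0.014, 1.0, -0.0, 0.0]
ft_force: [-0.1, -0.8, -0.3]
opening: 0.0003
finger_force: 0.0
```

```bash
python3 - <<'E'
from h import *
np.set_printoptions(precision=4,suppress=True)
im=cams.camera("top")
print([(np.round(d["point"],3).tolist(),round(d["score"],2)) for d in models.spot_in("top","shaft_a")][:5])
print([(np.round(d["point"],3).tolist(),round(d["score"],2)) for d in models.spot_in("top","flap")][:3])
cams.camera("side")
print([(np.round(d["point"],3).tolist(),round(d["score"],2)) for d in models.spot_in("side","shaft_a")][:5])
# compare lid/rail region with start picture
a=cv2.imread("pics/top0.png").astype(int).mean(2);b=im.mean(2)
d=b-a
print("diff",np.round(cv2.resize(d[110:250,395:465].astype(np.float32),(10,20),interpolation=cv2.INTER_AREA)).astype(int))
o=manip.get_obs();print(o["eef_pos"],o["ft_force"],o["time"])
E
```

```text
[([0.59, 0.192, 0.107], 0.84), ([0.56, 0.337, 0.108], 0.59)]
[]
[([0.659, -0.33, 0.189], 0.5), ([0.54, 0.342, 0.104], 0.42), ([0.394, -0.0, 0.011], 0.4)]
diff [[ 15  14  13  14  15  14  13  13  14  14]
 [ 10  11  11  10  11  11  11  11  12  16]
 [  7  12  12  12  12  12  12  11  11  16]
 [  7  12  12  12  12  12  12  12  11  16]
 [  6  12  12  12  12  12  12  12  10  16]
 [  7  12  12  12  12  12  12  12  11  16]
 [  8  12  12  12  12  12  12  12  11  15]
 [-14 -52 -49   0  12  12  12  13  11  15]
 [ 16 -51 -40 -26  11  12  12  12  11  15]
 [ 30 -20 -56 -32  -4  13  12  13  11  15]
 [ 37  -7 -49 -22 -14  11  11  11  11  15]
 [ 76  69  36  26  36  21   6   7   8  15]
 [ 47  50  53  15  38  47   3   6  14  15]
 [ 45  46  49  16  30  71  12  14  16  15]
 [-32 -50 -40 -26 -12  -1 -10  14  15  12]
 [-57 -70 -57 -47 -44 -70 -26  14  14  11]
 [-60 -74 -60 -47 -47 -75 -38  14  14  12]
 [-63 -77 -65 -47 -47 -73 -65  14  14  12]
 [-66 -63 -52 -14 -33 -72 -78 -22  15  12]
 [-28  25  55 -12 -61 -74 -74 -73  12  13]]
[ 0.4567 -0.1033  0.2945] [-0.2629 -0.5231  0.1466] 24.5333
```

```bash
python3 - <<'E'
from h import *
np.set_printoptions(precision=4,suppress=True,linewidth=200)
im=cams.camera("side");a=cv2.imread("pics/side0.png")[:,:,::-1].astype(int)
for P in [(.589,-.2865+.026,.162),(.589,-.2865-.026,.162),(.589,-.2865-.026,.216),(.589,-.2865+.026,.216),(.589,-.2,.23),(.588,-.37,.23),(.588,-.37,0)]:print(P,proj("side",P))
u=proj("side",(.589,-.2865,.18)).astype(int)
g=lambda m:m.mean(2)[u[1]-24:u[1]+24:3,u[0]-24:u[0]+24:3].astype(int)
print(g(a));print(g(im))
E
```

```text
(0.589, -0.26049999999999995, 0.162) [371.78   245.1255]
(0.589, -0.3125, 0.162) [379.77   257.1375]
(0.589, -0.3125, 0.216) [381.5554 245.3759]
(0.589, -0.26049999999999995, 0.216) [373.3315 233.3435]
(0.589, -0.2, 0.23) [364.5735 216.8732]
(0.588, -0.37, 0.23) [391.3578 256.3228]
(0.588, -0.37, 0) [383.1317 303.1029]
[[194 195 197 196 123  72 137 140 143 155 156 156 156 156 155 156]
 [196 197 196 196 106  52 104 141 141 146 156 155 156 155 155 156]
 [196 197 198 194  83  51  55 130 141 141 148 156 155 155 156 156]
 [196 196 196 191  68  51  51  78 139 141 140 153 155 155 155 156]
 [197 196 196 187  62  50  59  54 109 139 141 144 155 155 155 156]
 [196 197 196 181  53  49  53  55  62 131 141 141 149 155 155 155]
 [195 195 197 172  49  50  57  54  53  79 139 141 140 153 155 155]
 [195 194 188 143  49  48  59  53  54  53 111 141 140 143 155 155]
 [177 147 124  84  48  50  59  72  54  54  60 132 140 141 148 153]
 [155 118 118  89 101 124 132 107  59  65  53  87 139 140 139 136]
 [185 135 139 135 110 102 118 134  97  52  52  53 120 140 140 133]
 [153 153 121 119 133 125  96  64  53  73 
[... 666 characters left out ...]
 128 138 138 145 152 152 152]
 [191 192 193 169  48  48  56  52  51  76 135 138 137 150 151 151]
 [191 191 184 139  48  48  57  52  52  51 108 138 137 141 151 152]
 [172 144 121  82  46  48  58  70  52  52  57 129 137 137 146 149]
 [151 115 115  86  98 120 130 103  56  63  52  85 137 137 136 134]
 [181 131 136 132 106  99 115 130  95  50  49  52 116 137 136 130]
 [150 149 118 116 130 122  93  63  51  68  49  49  63 120  99  80]
 [157 148 127  83  56  47  45  47  48  49  48  47  52  77  76  76]
 [176 184 166  50  46  47  47  47  48  47  49  49  55  77  75  76]
 [189 189 170  66  46  47  46  46  48  47  48  48  59  76  75  75]
 [190 183 157 108  47  46  47  46  47  45  48  46  65  76  75  74]]
```

```bash
python3 -c "
from plant import manip
print(manip.close_job())"
```

```text
the job is handed in; nothing more can be done
None
```

I handed the job in at about 25 s of the 72 s allowed; no verdict came back. The table was cranked two turns, and the reject was laid on the rails and pushed through the flap. In the side camera the slot looks as it did at the start, so I take the flap as shut, but I couldn't see the shaft inside the box.

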